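# Wind down the wing screw of a terrine press

## Robot

A 6-joint arm with a two-finger parallel gripper is mounted at the origin on a cart in front of the work surface, level with it; the furniture and walls round the work are solid. World frame = base frame: x ahead of the robot, y to its left, z up, the work surface at z = 0. Lengths are in m, angles in rad, forces in N, time in s.
With the tool pointing down it reaches from about 0.35 to 0.725 m from the base axis. Payload 4.3 kg.
Tool frame: the origin (TCP) lies at the very end of the fingers, on their centre line; the grasp point (between the pads) lies 19 mm behind it (ctrl.grasp_offset is the z of the grasp point in the tool frame, in m); z points along the fingers, y is the line along which they close (so a half turn about z gives the same grasp; the last joint's range is limited). The gripper opens to 85 mm and grips with 20 to 120 N. Pads are 22 mm wide; open, the fingers measure 114 mm over their backs; the gripper's body (76 mm by 85 mm) begins 54 mm behind the grasp point. The pads swing forward as they close: fully open they stand 13 mm farther back than shut.
Start: joints at [-1.247, 0.377, 0.081, 1.274, 0, 1.46], TCP at [0.242, -0.522, 0.231] pointing down, gripper open.
Joint ranges: [-2.72, 2.72], [-0.84, 1.66], [-1.02, 1.22], [-1.77, 2.12], [-1.37, 1.28], [-3.14, 3.14]. Speed limits (rad/s): [2.57, 2.57, 3.14, 3.14, 3.14, 3.14].

## Interface

Orientations are given as a rotation vector (axis times angle).
In Python, from bench import ctrl gives the robot as it stands. The module is installed in compiled form; this text tells all that it offers.
- The arm moves only by the tool apply_moves, never from a script. Its argument "increments" is a list of rows, each a list of 6 numbers: the shift along the tool's x, y, z scaled (see below), then the turn, a rotation vector about the tool's x, y, z scaled (see below). A call has 1 to 12 rows; each row shifts and turns the commanded pose from where the row before left it, along the tool's axes as they then stand; what a row does not reach is not made up. The controller multiplies each number of a shift by 250 mm and each number of a turn by 90 degrees. A row lasts 1/12 s, in which the tool goes at most 41.7 mm and 7.16 degrees, less where a joint would pass 70% of its speed; a pose out of reach is approached as far as the arm can. A call with a number of a shift or a turn outside -1 to 1 is refused whole. A call with a gripper value outside its range is refused whole. "jaw" is the closure, from -1 (fully open) to 1 (shut), so that 0 is half open, set as the call begins (left out, the last holds). The fingers move at their own pace and stop on an object; "grip_force" is the grip in N (left out, the last holds). Time passes only in rows, so rows that do not move let the fingers close. It gives the time, the measured TCP pose, the force, the opening and the grip force at its end, in the units of the state.
- ctrl.read_state(): the state, without advancing time (a new reading comes with each control period).
- ctrl.camera(name): name is "side" or "top" or "wrist"; returns the picture (480x640x3 uint8, red, green, blue); there is no depth.
- ctrl.camera_info(name): a dict with "vfov" (degrees; the focal length in pixels is half the picture's height over the tangent of half this angle, whatever the lens; pixels are square), "cx", "cy" (the principal point, pixels), "rvec" (rotation vector, rad) and "tvec" (3), from world to camera coordinates, as OpenCV has them; the wrist camera has in their place "mount" (4x4, takes a point from camera to tool coordinates, whose origin is the TCP and whose axes are the flange's). Camera axes: x right, y down, z forward; pixel columns grow to the right and rows downward; lengths in m; the calibration is good to about 2 mm. A picture is of the moment at which its call begins: read the wrist's pose just before it. camera_info takes no time and is no camera call.
- ctrl.hand_in(): hands the job in; it is judged then, once.
The state is a dict: "time": time; "joint_positions": joint angles; "qd": joint speeds; "effort": joint torques, N m; "eef_pos": TCP position; "ee_rot": TCP orientation; "contact_force": force on the tool from outside, world axes, zero at the start; "wrist_torque": the same for the moment, N m; "finger_gap": finger opening in m; "grasp_force": force on a finger pad.
Only numpy, scipy, OpenCV 4.12 (cv2) and the standard library are available. Lean on these libraries where they do the work, as an engineer would, in place of code of your own. Each camera call takes 0.05 s, during which the arm holds its last target. There are 200 camera calls.

## Task

Tighten the small kitchen press: turn its brass wing screw clockwise, seen from above, until it will turn no further and the steel plate sits fully down on the wooden board in the blue dish. Push the wings round with the fingertips, stroke after stroke, without gripping the screw between the fingers; do not lift, tip or shove the press from its place, and leave the salt shaker, orange cup, honey jar and apple alone.

Things in the scene. Friction and masses are not known exactly. Their poses are not given: they have to be found in the camera images.
- press: Grey C-shaped press, 3 kg, loose on rubber feet. Origin: on the screw's vertical axis, on the worktop; +x points to its back. Base x -74 to 76 mm, y -58 to 58; blue dish with wooden board (top 62 mm high) under the screw; column at the back (x 46 to 70); flat arm 36 mm wide, top 108 mm high, from it forward to x -18; round boss on the axis, 40 mm across, top 112 mm high.
- handle_end (a point): Front end of the press's black carrying handle: a level rod 16 mm thick, 166 to 182 mm above the worktop, in the press's plane y = 0. It reaches from here (24 mm behind the screw's axis) back to the column, passing above the wings, so a finger cannot pass behind the axis: a wing can be pushed round the front and both sides only.
- screw_top (a point): Top centre of the brass wing screw's hub, on its axis; turns with it. Two flat wings, 7 mm thick, stand out along its +x and -x to 42 mm from the axis, both alike, from 20 mm below this point to 3 mm above it. Hub 20 mm across (28 mm at its foot, 27 mm below this point). The point is 153 mm above the worktop at joint value 0, 141 mm at the stop.
- wing_screw (a joint): Turn of the wing screw in the press, rad; grows clockwise seen from above. 0 = fully up, 7.5 = hard stop, plate on the board. Starts 0 to 1.5. It sinks 10 mm a turn, stays where it is left, and needs about 0.05 N m (2 N at 28 mm from the axis); at the stop it simply resists.
- salt_shaker: Salt shaker with grey cap, 44 mm across, 90 mm high, loose; origin at the centre of its underside. Leave alone.
- orange_cup: Orange cup with a handle, 78x105x76 mm, loose; origin at the centre of its underside. Leave alone.
- honey_jar: Honey jar with grey lid, 71 mm across, 110 mm high, loose; origin at the centre of its underside. Leave alone.
- apple: Red apple, 73 mm across, 60 mm high, loose; origin at the centre of its underside. Leave alone. Round it, at x beyond 0.48 m, stand fixed kitchen things behind the press: a 105 mm high jar at its left, a 200 mm high glass jar at its right, a 240 mm high black bread bin.

How it is judged:
By the outcome, as a careful person would: the job done as asked, in the order asked, and still so for the second after the job is handed in, with the robot touching nothing.
It also fails if it takes over 50 s, if anything falls off the work surface, if the arm or the gripper's body presses on something with over 40 N, if the wrist force passes 120 N, or if a joint passes its speed limit or range.

## Working session

There is one attempt and no reset: what is moved stays moved. The work goes in short steps, Python scripts to look and compute and a tool call to move; the robot and the scene stay as the last step left them, time stands still between calls to the robot, and variables do not carry over. Pictures are saved under pics/ and viewed, at most 10 in all, crops included, and the job is handed in when it is done.

Besides the shell and the picture viewer there is one more tool, called in YAML: its name, and indented under it one key for each argument. apply_moves: Moves the arm, as the interface text tells. Shifts and turns lie within -1 to 1; 1 stands for 250 mm of shift or 90 degrees of turn. Its arguments: {"type":"object","properties":{"increments":{"type":"array"},"jaw":{"type":"number"},"grip_force":{"type":"number"}},"required":["increments"]}

```bash
mkdir -p pics; python3 - <<'E'
from bench import ctrl
import cv2,numpy as np
for n in ("side","top"):
    im=ctrl.camera(n); cv2.imwrite(f"pics/{n}0.png",im[:,:,::-1]); i=ctrl.camera_info(n)
    R=cv2.Rodrigues(np.array(i["rvec"]))[0]; print(n,i,"C",-R.T@np.array(i["tvec"]))
print(ctrl.camera_info("wrist")); print(ctrl.read_state())
E
```

```text
side {'vfov': 42.385187606996205, 'cx': 321.47181008467567, 'cy': 247.48958545996015, 'rvec': array([ 1.57460056, -1.56772906,  0.91487893]), 'tvec': array([-0.05462087,  0.35218514,  0.88423474])} C [-0.60011023 -0.06304466  0.73809347]
top {'vfov': 45.22173538920941, 'cx': 322.7595061108341, 'cy': 241.31939571794751, 'rvec': array([ 2.21515773, -2.16957876,  0.11259742]), 'tvec': array([-0.09467361,  0.47783905,  1.24931918])} C [ 0.37943565 -0.05557174  1.28492491]
{'vfov': 60.07125946475604, 'cx': 322.9545642306049, 'cy': 240.3433371798602, 'mount': array([[ 1.23106109e-03, -9.65789457e-01, -2.59324524e-01,
         6.50609222e-02],
       [ 9.99999114e-01,  1.32011844e-03, -1.69272381e-04,
         5.07342148e-04],
       [ 5.05820568e-04, -2.59324086e-01,  9.65790227e-01,
        -1.42875382e-01],
       [ 0.00000000e+00,  0.00000000e+00,  0.00000000e+00,
         1.00000000e+00]])}
{'time': 0.1, 'joint_positions': array([-1.24725404e+00,  3.77989383e-01,  7.97622136e-02,  1.27439861e+00,
        6.91322862e-06,  1.46048348e+00]), 'qd': array([ 0.00164173, -0.00091746,  0.00451062, -0.00033378,  0.00037091,
       -0.00208961]), 'effort': array([ 1.46999177e-03, -4.64692461e+01,  2.70582962e+01,  1.20696847e-02,
       -9.61986552e-05,  8.39743421e-06]), 'eef_pos': array([ 0.24152682, -0.52116705,  0.23045571]), 'ee_rot': array([-3.06618704e+00, -6.75773983e-01,  2.94830696e-04]), 'contact_force': array([-0.65710141,  0.63037358,  0.20768557]), 'wrist_torque': array([ 0.00740079, -0.0236045 ,  0.03447498]), 'grasp_force': 0.0, 'finger_gap': 0.08519749569070466}
```

View pics/top0.png

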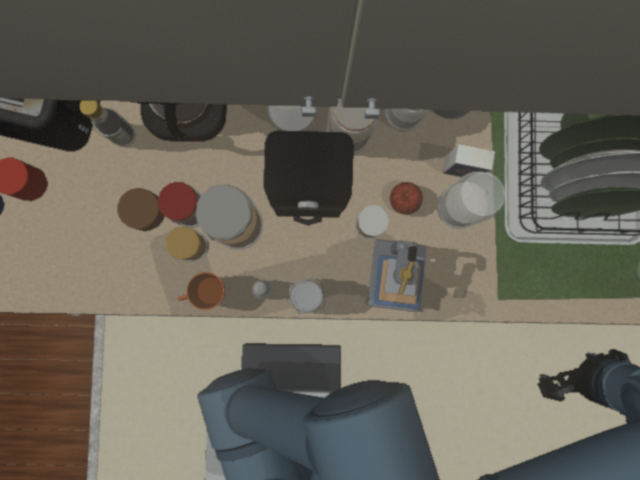

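View pics/side0.png

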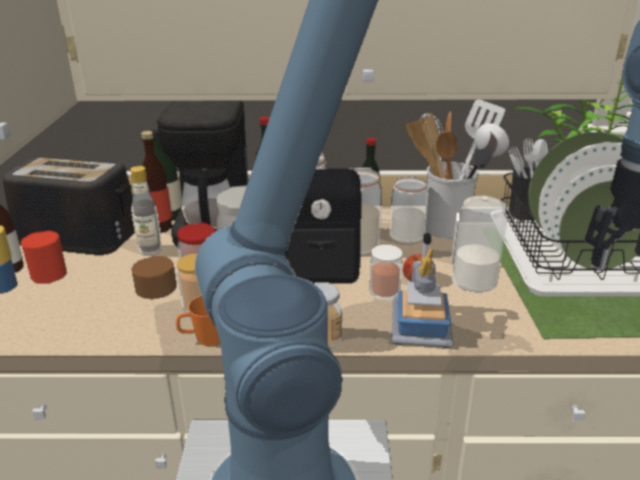

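Top view: the press is at about (398,276), with its brass wings from (402,292) to (411,264) and the handle near (412,253). The apple is at (406,198) and the honey jar at (307,296). The side view shows the press at (423,310). Next I'll zoom in and measure.

```bash
cat >h.py <<'E'
from bench import ctrl
import cv2,numpy as np
def cam(n,st=None):
    i=ctrl.camera_info(n); f=240/np.tan(np.radians(i["vfov"]/2))
    if n=="wrist":
        M=np.array(i["mount"]); Rt=cv2.Rodrigues(np.array(st["ee_rot"]))[0]
        R=Rt@M[:3,:3]; C=Rt@M[:3,3]+np.array(st["eef_pos"])
    else:
        R=cv2.Rodrigues(np.array(i["rvec"]))[0].T; C=-R@np.array(i["tvec"])
    return R,C,f,i["cx"],i["cy"]
def onplane(c,uv,z):
    R,C,f,cx,cy=c; uv=np.atleast_2d(np.float64(uv))
    d=np.c_[(uv[:,0]-cx)/f,(uv[:,1]-cy)/f,np.ones(len(uv))]@R.T
    return C+d*((z-C[2])/d[:,2])[:,None]
def proj(c,P):
    R,C,f,cx,cy=c; q=(np.atleast_2d(P)-C)@R
    return q[:,:2]/q[:,2:]*f+[cx,cy]
def mask(im,lo,hi):
    return cv2.inRange(cv2.cvtColor(im,cv2.COLOR_RGB2HSV),lo,hi)
E
python3 - <<'E'
from h import *
im=cv2.imread("pics/top0.png"); cv2.imwrite("pics/topz.png",cv2.resize(im[225:325,345:455],None,fx=6,fy=5.8,interpolation=cv2.INTER_CUBIC)[:580])
c=cam("top")
b=mask(im[:,:,::-1].copy(),(100,110,40),(125,255,255)); b[:230]=0;b[315:]=0;b[:,:360]=0;b[:,440:]=0
ys,xs=np.nonzero(b); print(len(xs),cv2.minAreaRect(np.c_[xs,ys].astype(np.float32)))
print(onplane(c,[(398,276)],0.14),onplane(c,[(307,296)],.11))
E
```

```text
0 ((0.0, 0.0), (0.0, 0.0), 0.0)
[[ 0.40421347 -0.23310836  0.14      ]] [[ 0.36058537 -0.05286841  0.11      ]]
```

View pics/topz.png

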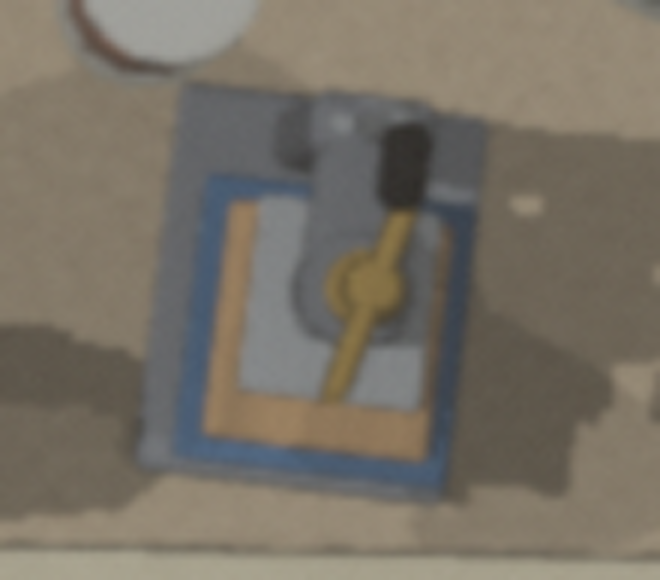

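```bash
python3 - <<'E'
from h import *
c=cam("top")
z=lambda p:np.array(p)/[6,5.8]+[345,225]
P=onplane(c,z([(138,462),(445,497),(487,120),(182,85)]),0.015);print(P)
m=P.mean(0);dx=(P[2]+P[3]-P[0]-P[1]);print("mid",m,"yaw",np.degrees(np.arctan2(dx[1],dx[0])), np.linalg.norm(P[0]-P[1]),np.linalg.norm(dx)/2)
print("hub",onplane(c,z([(372,283)]),.150))
w=onplane(c,z([(405,208),(333,400)]),.150);d=w[0]-w[1];print(w,np.degrees(np.arctan2(d[1],d[0])),np.linalg.norm(d))
print("hend",onplane(c,z([(401,208)]),.174))
for n,p in dict(apple=(406,198,.06),jar=(373,220,.105),glass=(473,198,.2),honey=(307,296,.11)).items(): print(n,onplane(c,[p[:2]],p[2]))
E
```

```text
[[ 0.34273923 -0.18697717  0.015     ]
 [ 0.3316906  -0.29992755  0.015     ]
 [ 0.47536321 -0.3145815   0.015     ]
 [ 0.48633285 -0.20131166  0.015     ]]
mid [ 0.40903147 -0.25069947  0.015     ] yaw -5.762292399995924 0.11348947543379437 0.14436258025876325
hub [[ 0.40870918 -0.24934607  0.15      ]]
[[ 0.43448261 -0.26005609  0.15      ]
 [ 0.36878818 -0.23683208  0.15      ]] -19.469303125747146 0.06967863793106567
hend [[ 0.43329142 -0.25443576  0.174     ]]
apple [[ 0.57398195 -0.26119862  0.06      ]]
jar [[ 0.51937288 -0.18563878  0.105     ]]
glass [[ 0.55478675 -0.366317    0.2       ]]
honey [[ 0.36058537 -0.05286841  0.11      ]]
```

apply_moves:
  increments:
    - [0.077,-0.0586,0,0,0,0]
    - [0.077,-0.0586,0,0,0,0]
    - [0.077,-0.0586,0,0,0,0]
    - [0.077,-0.0586,0,0,0,0]
    - [0.077,-0.0586,0,0,0,0]
    - [0.077,-0.0586,0,0,0,0]
    - [0.077,-0.0586,0,0,0,0]
    - [0.077,-0.0586,0,0,0,0]
    - [0.077,-0.0586,0,0,0,0]
    - [0.077,-0.0586,0,0,0,0]
    - [0.077,-0.0586,0,0,0,0]
    - [0.077,-0.0586,0,0,0,0]
  jaw: 1
  grip_force: 20

```text
time: 1.1
eef_pos: [0.3775, -0.2638, 0.2309]
ee_rot: [-3.067, -0.676, 0.001]
contact_force: [0.1, -0.0, 0.0]
finger_gap: 0.0003
grasp_force: 0.0
```

apply_moves:
  increments:
    - [0,0,0,0,0,-0.0733]
    - [0,0,0,0,0,-0.0733]
    - [0,0,0,0,0,-0.0733]
    - [0,0,0,0,0,-0.0733]
    - [0,0,0,0,0,-0.0733]
    - [0,0,0,0,0,-0.0733]
    - [0,0,0,0,0,-0.0733]
    - [0,0,0,0,0,-0.0733]
    - [0,0,0,0,0,-0.0733]
    - [0,0,0,0,0,0]
    - [0,0,0,0,0,0]

```text
time: 2.02
eef_pos: [0.3772, -0.2649, 0.231]
ee_rot: [-2.333, -2.103, 0.0]
contact_force: [-0.0, -0.3, 0.4]
finger_gap: 0.0002
grasp_force: 0.0
```

```bash
python3 - <<'E'
from h import *
s=ctrl.read_state(); np.save("s1.npy",s,allow_pickle=True)
im=ctrl.camera("wrist"); cv2.imwrite("pics/w1.png",im[:,:,::-1])
print(s["eef_pos"],s["ee_rot"],s["joint_positions"],s["contact_force"],s["finger_gap"],s["time"])
R=cv2.Rodrigues(s["ee_rot"])[0];print(np.degrees(np.arctan2(R[1,0],R[0,0])),R[:,2])
E
```

```text
[ 0.37719675 -0.26494223  0.23099041] [-2.33294097e+00 -2.10295538e+00  1.43333335e-04] [-7.50076159e-01  1.47659296e-01 -2.26178827e-01  1.19769073e+00
 -2.76363159e-05  9.24320368e-01] [-0.00880996 -0.28870495  0.38763701] 0.0001771852175848165 2.0167
84.06413916259102 [-5.54782242e-04  4.79138835e-04 -9.99999731e-01]
```

View pics/w1.png

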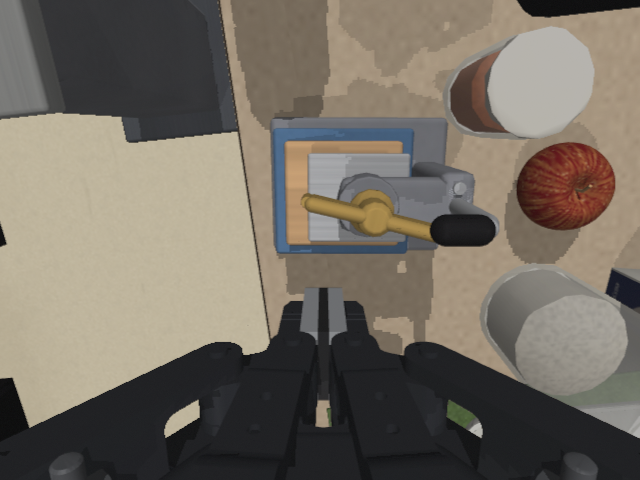

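The wrist view shows the base edges square to the image. The hub is at (377,214), the front wing tip at (303,201), and the handle's front end at (430,230).

```bash
python3 - <<'E'
from h import *
s=np.load("s1.npy",allow_pickle=True).item(); c=cam("wrist",s)
im=cv2.imread("pics/w1.png")[:,:,::-1].copy()
b=mask(im,(18,110,60),(30,255,255)); b[:180]=0;b[255:]=0;b[:,:285]=0;b[:,450:]=0
ct=max(cv2.findContours(b,0,2)[0],key=cv2.contourArea); print(cv2.boundingRect(ct),cv2.contourArea(ct))
cv=lambda p,z:onplane(c,p,z)[:,:2]
hub=cv([(377,214)],.151)[0]; w=cv([(304,201),(434,234)],.143); d=w[1]-w[0]
print("hub",hub,"wing",w,np.degrees(np.arctan2(d[1],d[0])),np.linalg.norm(w-hub,axis=1))
bm=mask(im,(100,120,40),(125,255,255)); 
B=cv([(272,118),(447,118),(272,253)],.015);print("base",B,np.linalg.norm(B[1]-B[0]),np.linalg.norm(B[2]-B[0]))
e=B[1]-B[0];y=np.arctan2(e[1],e[0]);print("yaw",np.degrees(y)); ex=np.array([np.cos(y),np.sin(y)]);ey=np.array([-ex[1],ex[0]])
print("axis from base",B[0]+.074*ex-.058*ey,(B[1]-.076*ex-.058*ey))
print("hend",cv([(431,230)],.174))
E
```

```text
(301, 189, 133, 53) 2998.5
hub [ 0.40849155 -0.24801113] wing [[ 0.36910845 -0.23811588]
 [ 0.44108019 -0.26470144]] -20.27367158617714 [0.04060719 0.03661402]
base [[ 0.34244044 -0.18718286]
 [ 0.48683909 -0.20201956]
 [ 0.32680334 -0.30309375]] 0.14515887682085094 0.11696090372910808
yaw -5.866450078563279
axis from base [ 0.4101247  -0.25244265] [ 0.40530893 -0.25194784]
hend [[ 0.43198854 -0.25388517]]
```

```bash
cat >>h.py <<'E'
def arc(p0,a,r=34.,n=12):
    """press-frame mm path from p0 over angles a (deg clockwise from back); prints rows"""
    a=np.radians(a); P=np.vstack([p0,np.c_[r*np.cos(a),-r*np.sin(a)]]); D=np.diff(P,axis=0)/250
    rows=[[round(d[1],4),round(d[0],4),0,0,0,0] for d in D]
    for i in range(0,len(rows),n): print(rows[i:i+n])
A=np.array([.4085,-.2495]); YAW=np.radians(-5.85); EX=np.array([np.cos(YAW),np.sin(YAW)]); EY=np.array([-EX[1],EX[0]])
def pf():
    s=ctrl.read_state(); d=(np.array(s["eef_pos"][:2])-A)*1000; return np.array([d@EX,d@EY]),s
E
python3 - <<'E'
from h import *
p,s=pf();print(p); arc(p,np.linspace(154,300,24))
E
```

```text
[-29.55399369 -18.57724247]
[[np.float64(0.0147), np.float64(-0.004), 0, 0, 0, 0], [np.float64(0.0139), np.float64(-0.0058), 0, 0, 0, 0], [np.float64(0.0144), np.float64(-0.0043), 0, 0, 0, 0], [np.float64(0.0148), np.float64(-0.0026), 0, 0, 0, 0], [np.float64(0.015), np.float64(-0.001), 0, 0, 0, 0], [np.float64(0.015), np.float64(0.0007), 0, 0, 0, 0], [np.float64(0.0149), np.float64(0.0023), 0, 0, 0, 0], [np.float64(0.0145), np.float64(0.004), 0, 0, 0, 0], [np.float64(0.014), np.float64(0.0055), 0, 0, 0, 0], [np.float64(0.0133), np.float64(0.0071), 0, 0, 0, 0], [np.float64(0.0124), np.float64(0.0085), 0, 0, 0, 0], [np.float64(0.0114), np.float64(0.0098), 0, 0, 0, 0]]
[[np.float64(0.0103), np.float64(0.011), 0, 0, 0, 0], [np.float64(0.009), np.float64(0.0121), 0, 0, 0, 0], [np.float64(0.0076), np.float64(0.013), 0, 0, 0, 0], [np.float64(0.0061), np.float64(0.0138), 0, 0, 0, 0], [np.float64(0.0046), np.float64(0.0144), 0, 0, 0, 0], [np.float64(0.0029), np.float64(0.0148), 0, 0, 0, 0], [np.float64(0.0013), np.float64(0.015), 0, 0, 0, 0], [np.float64(-0.0004), np.float64(0.0151), 0, 0, 0, 0], [np.float64(-0.002), np.float64(0.0149), 0, 0, 0, 0], [np.float64(-0.0037), np.float64(0.0146), 0, 0, 0, 0], [np.float64(-0.0053), np.float64(0.0141), 0, 0, 0, 0], [np.float64(-0.0068), np.float64(0.0134), 0, 0, 0, 0]]
```

apply_moves:
  increments:
    - [0,0,0.08,0,0,0]
    - [0,0,0.08,0,0,0]
    - [0,0,0.08,0,0,0]
    - [0,0,0.08,0,0,0]
    - [0,0,0.06,0,0,0]
    - [0,0,0.032,0,0,0]
    - [0,0,0,0,0,0]

```text
time: 2.65
eef_pos: [0.3762, -0.2641, 0.1266]
ee_rot: [-2.329, -2.103, 0.001]
contact_force: [0.0, 0.2, 1.1]
finger_gap: 0.0006
grasp_force: 0.0
```

apply_moves:
  increments:
    - [0.0147,-0.004,0,0,0,0]
    - [0.0139,-0.0058,0,0,0,0]
    - [0.0144,-0.0043,0,0,0,0]
    - [0.0148,-0.0026,0,0,0,0]
    - [0.015,-0.001,0,0,0,0]
    - [0.015,0.0007,0,0,0,0]
    - [0.0149,0.0023,0,0,0,0]
    - [0.0145,0.004,0,0,0,0]
    - [0.014,0.0055,0,0,0,0]
    - [0.0133,0.0071,0,0,0,0]
    - [0.0124,0.0085,0,0,0,0]
    - [0.0114,0.0098,0,0,0,0]

```text
time: 3.65
eef_pos: [0.3865, -0.2231, 0.128]
ee_rot: [-2.329, -2.106, 0.0]
contact_force: [-2.4, -1.0, 0.0]
finger_gap: -0.0002
grasp_force: 0.7
```

```bash
python3 - <<'E'
from h import *
p,s=pf();print(p,s["contact_force"],s["wrist_torque"])
im=ctrl.camera("wrist"); cv2.imwrite("pics/w2.png",im[:,:,::-1])
E
```

```text
[-24.5896929   24.06431662] [-2.3930077  -1.01402789  0.04527035] [-0.25520308  0.3051124  -0.05967211]
```

View pics/w2.png

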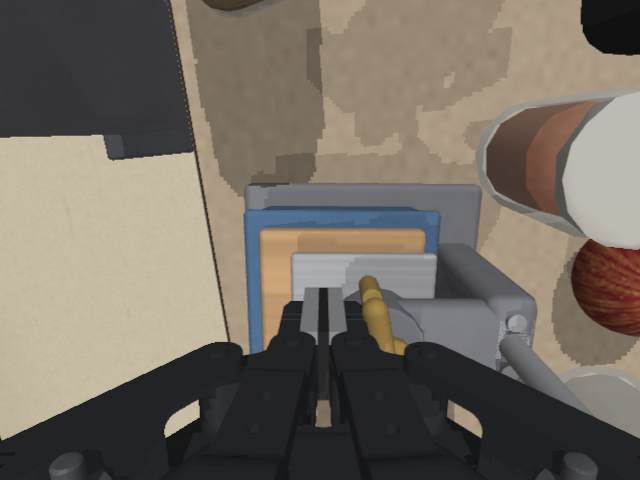

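The screw turns as planned: the front wing now points left, with its tip at (370,282), and the fingers are on its trailing side with about 2.5 N. The base is unmoved, so I'll continue the stroke.

apply_moves:
  increments:
    - [0.0103,0.011,0,0,0,0]
    - [0.009,0.0121,0,0,0,0]
    - [0.0076,0.013,0,0,0,0]
    - [0.0061,0.0138,0,0,0,0]
    - [0.0046,0.0144,0,0,0,0]
    - [0.0029,0.0148,0,0,0,0]
    - [0.0013,0.015,0,0,0,0]
    - [-0.0004,0.0151,0,0,0,0]
    - [-0.002,0.0149,0,0,0,0]
    - [-0.0037,0.0146,0,0,0,0]
    - [-0.0053,0.0141,0,0,0,0]
    - [-0.0068,0.0134,0,0,0,0]

```text
time: 4.7
eef_pos: [0.4291, -0.2222, 0.1283]
ee_rot: [2.33, 2.107, 0.001]
contact_force: [-1.7, 1.3, -0.6]
finger_gap: 0.0
grasp_force: 0.6
```

```bash
python3 - <<'E'
from h import *
p,s=pf();print(p,s["contact_force"],s["wrist_torque"],s["eef_pos"])
E
```

```text
[17.72134384 29.28726901] [-1.73576858  1.26265325 -0.60914372] [ 0.16820368  0.20780879 -0.00149575] [ 0.42911414 -0.22217149  0.12831275]
```

apply_moves:
  increments:
    - [0.024,-0.032,0,0,0,0]
    - [0,0,-0.1,0,0,0]
    - [0,0,-0.1,0,0,0]
    - [0,0,-0.1,0,0,0]
    - [-0.0723,-0.0195,0,0,0,0]
    - [-0.0723,-0.0195,0,0,0,0]
    - [-0.0723,-0.0195,0,0,0,0]
    - [-0.0723,-0.0195,0,0,0,0]
    - [0,0,0,0,0,0]

```text
time: 5.45
eef_pos: [0.394, -0.2878, 0.2037]
ee_rot: [2.332, 2.101, -0.001]
contact_force: [-0.0, -1.3, -1.2]
finger_gap: -0.0002
grasp_force: 0.0
```

```bash
python3 - <<'E'
from h import *
p,s=pf();np.save("s3.npy",s,allow_pickle=True);print(p,s["eef_pos"])
im=ctrl.camera("wrist"); cv2.imwrite("pics/w3.png",im[:,:,::-1])
arc([-10,-37],np.linspace(112,300,36))
E
```

```text
[-10.5086984 -39.6077118] [ 0.39400903 -0.28783035  0.20374157]
[[np.float64(0.0219), np.float64(-0.0109), 0, 0, 0, 0], [np.float64(0.0053), np.float64(-0.0116), 0, 0, 0, 0], [np.float64(0.0064), np.float64(-0.011), 0, 0, 0, 0], [np.float64(0.0074), np.float64(-0.0104), 0, 0, 0, 0], [np.float64(0.0083), np.float64(-0.0096), 0, 0, 0, 0], [np.float64(0.0092), np.float64(-0.0088), 0, 0, 0, 0], [np.float64(0.01), np.float64(-0.0079), 0, 0, 0, 0], [np.float64(0.0107), np.float64(-0.007), 0, 0, 0, 0], [np.float64(0.0113), np.float64(-0.0059), 0, 0, 0, 0], [np.float64(0.0118), np.float64(-0.0048), 0, 0, 0, 0], [np.float64(0.0122), np.float64(-0.0037), 0, 0, 0, 0], [np.float64(0.0125), np.float64(-0.0026), 0, 0, 0, 0]]
[[np.float64(0.0127), np.float64(-0.0014), 0, 0, 0, 0], [np.float64(0.0127), np.float64(-0.0002), 0, 0, 0, 0], [np.float64(0.0127), np.float64(0.001), 0, 0, 0, 0], [np.float64(0.0126), np.float64(0.0022), 0, 0, 0, 0], [np.float64(0.0123), np.float64(0.0034), 0, 0, 0, 0], [np.float64(0.0119), np.float64(0.0045), 0, 0, 0, 0], [np.float64(0.0115), np.float64(0.0056), 0, 0, 0, 0],
[... 225 characters left out ...]
t64(0.0077), np.float64(0.0102), 0, 0, 0, 0]]
[[np.float64(0.0067), np.float64(0.0108), 0, 0, 0, 0], [np.float64(0.0057), np.float64(0.0114), 0, 0, 0, 0], [np.float64(0.0046), np.float64(0.0119), 0, 0, 0, 0], [np.float64(0.0034), np.float64(0.0123), 0, 0, 0, 0], [np.float64(0.0023), np.float64(0.0125), 0, 0, 0, 0], [np.float64(0.0011), np.float64(0.0127), 0, 0, 0, 0], [np.float64(-0.0001), np.float64(0.0127), 0, 0, 0, 0], [np.float64(-0.0013), np.float64(0.0127), 0, 0, 0, 0], [np.float64(-0.0025), np.float64(0.0125), 0, 0, 0, 0], [np.float64(-0.0036), np.float64(0.0122), 0, 0, 0, 0], [np.float64(-0.0048), np.float64(0.0118), 0, 0, 0, 0], [np.float64(-0.0058), np.float64(0.0113), 0, 0, 0, 0]]
```

View pics/w3.png

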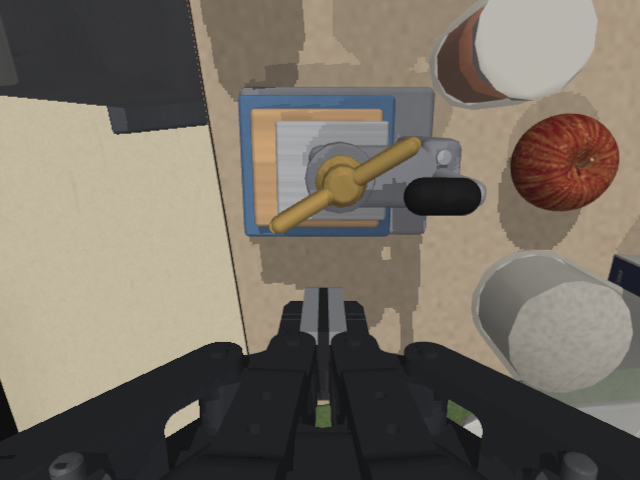

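The wings now lie from (275,225) to (415,145), so the wing is at 330° clockwise from the back, as planned, and the base hasn't moved. Next is stroke 2.

apply_moves:
  increments:
    - [0,0,0.1,0,0,0]
    - [0,0,0.1,0,0,0]
    - [0,0,0.07,0,0,0]
    - [0,0,0.03,0,0,0]
    - [0,0,0,0,0,0]

```text
time: 5.92
eef_pos: [0.3935, -0.2833, 0.1267]
ee_rot: [-2.327, -2.105, -0.0]
contact_force: [-0.5, 0.1, -0.3]
finger_gap: 0.0
grasp_force: 0.0
```

apply_moves:
  increments:
    - [0.0219,-0.0109,0,0,0,0]
    - [0.0053,-0.0116,0,0,0,0]
    - [0.0064,-0.011,0,0,0,0]
    - [0.0074,-0.0104,0,0,0,0]
    - [0.0083,-0.0096,0,0,0,0]
    - [0.0092,-0.0088,0,0,0,0]
    - [0.01,-0.0079,0,0,0,0]
    - [0.0107,-0.007,0,0,0,0]
    - [0.0113,-0.0059,0,0,0,0]
    - [0.0118,-0.0048,0,0,0,0]
    - [0.0122,-0.0037,0,0,0,0]
    - [0.0125,-0.0026,0,0,0,0]

```text
time: 6.92
eef_pos: [0.3741, -0.2512, 0.1283]
ee_rot: [2.331, 2.107, -0.001]
contact_force: [0.8, -2.3, 0.5]
finger_gap: -0.0003
grasp_force: 0.9
```

```bash
python3 - <<'E'
from h import *
p,s=pf();print(p,np.hypot(*p),s["contact_force"],s["wrist_torque"],s["eef_pos"])
E
```

```text
[-34.01295293  -5.19333633] 34.40714619637462 [ 0.79745905 -2.28474736  0.45552143] [-0.37402827 -0.08432883 -0.03225816] [ 0.37413485 -0.25119954  0.1283031 ]
```

apply_moves:
  increments:
    - [0.0127,-0.0014,0,0,0,0]
    - [0.0127,-0.0002,0,0,0,0]
    - [0.0127,0.001,0,0,0,0]
    - [0.0126,0.0022,0,0,0,0]
    - [0.0123,0.0034,0,0,0,0]
    - [0.0119,0.0045,0,0,0,0]
    - [0.0115,0.0056,0,0,0,0]
    - [0.0109,0.0066,0,0,0,0]
    - [0.0102,0.0076,0,0,0,0]
    - [0.0095,0.0085,0,0,0,0]
    - [0.0086,0.0094,0,0,0,0]
    - [0.0077,0.0102,0,0,0,0]

```text
time: 7.92
eef_pos: [0.392, -0.2192, 0.1282]
ee_rot: [-2.33, -2.107, -0.0]
contact_force: [-1.5, -1.2, -0.2]
finger_gap: 0.0004
grasp_force: 0.7
```

apply_moves:
  increments:
    - [0.0067,0.0108,0,0,0,0]
    - [0.0057,0.0114,0,0,0,0]
    - [0.0046,0.0119,0,0,0,0]
    - [0.0034,0.0123,0,0,0,0]
    - [0.0023,0.0125,0,0,0,0]
    - [0.0011,0.0127,0,0,0,0]
    - [-0.0001,0.0127,0,0,0,0]
    - [-0.0013,0.0127,0,0,0,0]
    - [-0.0025,0.0125,0,0,0,0]
    - [-0.0036,0.0122,0,0,0,0]
    - [-0.0048,0.0118,0,0,0,0]
    - [-0.0058,0.0113,0,0,0,0]

```text
time: 8.92
eef_pos: [0.4286, -0.2219, 0.1283]
ee_rot: [2.33, 2.107, 0.001]
contact_force: [-1.2, 1.2, -0.2]
finger_gap: 0.0001
grasp_force: 0.6
```

```bash
python3 - <<'E'
from h import *
p,s=pf();print(p,np.hypot(*p),s["contact_force"],s["wrist_torque"],s["eef_pos"])
E
```

```text
[17.17326248 29.49751382] 34.13245179981161 [-1.20218841  1.15760656 -0.19076384] [0.17924503 0.23951932 0.01691865] [ 0.42859034 -0.22190648  0.12832669]
```

apply_moves:
  increments:
    - [0.024,-0.032,0,0,0,0]
    - [0,0,-0.1,0,0,0]
    - [0,0,-0.1,0,0,0]
    - [0,0,-0.1,0,0,0]
    - [-0.0723,-0.0195,0,0,0,0]
    - [-0.0723,-0.0195,0,0,0,0]
    - [-0.0723,-0.0195,0,0,0,0]
    - [-0.0723,-0.0195,0,0,0,0]
    - [0,0,0,0,0,0]

```text
time: 9.67
eef_pos: [0.3935, -0.2876, 0.2037]
ee_rot: [2.332, 2.101, -0.001]
contact_force: [0.3, 0.4, 0.1]
finger_gap: -0.0
grasp_force: 0.0
```

```bash
python3 - <<'E'
from h import *
p,s=pf();np.save("s4.npy",s,allow_pickle=True);print(p,s["eef_pos"])
im=ctrl.camera("wrist"); cv2.imwrite("pics/w4.png",im[:,:,::-1])
E
```

```text
[-11.0044597 -39.3927799] [ 0.39353776 -0.287566    0.20374478]
```

View pics/w4.png

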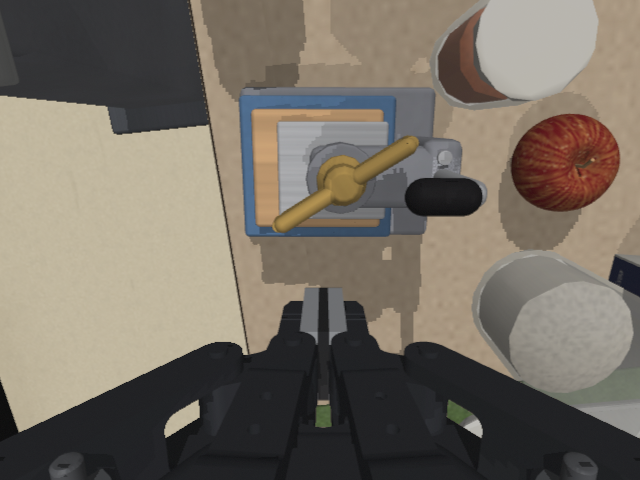

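The wings are back at the 150°/330° pose, the screw sits lower, and the press is still in place. Now stroke 3.

apply_moves:
  increments:
    - [0,0,0.1,0,0,0]
    - [0,0,0.1,0,0,0]
    - [0,0,0.07,0,0,0]
    - [0,0,0.035,0,0,0]
    - [0,0,0,0,0,0]

```text
time: 10.13
eef_pos: [0.3929, -0.283, 0.1252]
ee_rot: [-2.327, -2.105, -0.0]
contact_force: [-0.6, 0.2, 0.3]
finger_gap: 0.0005
grasp_force: 0.0
```

apply_moves:
  increments:
    - [0.0219,-0.0109,0,0,0,0]
    - [0.0053,-0.0116,0,0,0,0]
    - [0.0064,-0.011,0,0,0,0]
    - [0.0074,-0.0104,0,0,0,0]
    - [0.0083,-0.0096,0,0,0,0]
    - [0.0092,-0.0088,0,0,0,0]
    - [0.01,-0.0079,0,0,0,0]
    - [0.0107,-0.007,0,0,0,0]
    - [0.0113,-0.0059,0,0,0,0]
    - [0.0118,-0.0048,0,0,0,0]
    - [0.0122,-0.0037,0,0,0,0]
    - [0.0125,-0.0026,0,0,0,0]

```text
time: 11.13
eef_pos: [0.3736, -0.2509, 0.127]
ee_rot: [-2.331, -2.107, 0.001]
contact_force: [-1.0, -3.3, -0.7]
finger_gap: 0.0004
grasp_force: 0.8
```

apply_moves:
  increments:
    - [0.0127,-0.0014,0,0,0,0]
    - [0.0127,-0.0002,0,0,0,0]
    - [0.0127,0.001,0,0,0,0]
    - [0.0126,0.0022,0,0,0,0]

```text
time: 11.47
eef_pos: [0.3752, -0.2382, 0.1269]
ee_rot: [-2.33, -2.106, 0.001]
contact_force: [-1.2, -2.9, 0.7]
finger_gap: -0.0002
grasp_force: 0.9
```

apply_moves:
  increments:
    - [0.0062,0.0016,0,0,0,0]
    - [0.0062,0.0018,0,0,0,0]
    - [0.006,0.0022,0,0,0,0]
    - [0.006,0.0024,0,0,0,0]

```text
time: 11.8
eef_pos: [0.378, -0.2324, 0.127]
ee_rot: [-2.33, -2.106, 0.0]
contact_force: [-0.5, -2.4, -0.2]
finger_gap: 0.0003
grasp_force: 0.8
```

apply_moves:
  increments:
    - [0.0058,0.0028,0,0,0,0]
    - [0.0058,0.0028,0,0,0,0]

```text
time: 11.97
eef_pos: [0.3797, -0.2297, 0.127]
ee_rot: [-2.33, -2.107, 0.0]
contact_force: [-0.5, -1.7, -0.6]
finger_gap: -0.0002
grasp_force: 0.8
```

apply_moves:
  increments:
    - [0.0055,0.0033,0,0,0,0]
    - [0.0055,0.0033,0,0,0,0]

```text
time: 12.13
eef_pos: [0.3817, -0.2271, 0.127]
ee_rot: [-2.33, -2.107, 0.0]
contact_force: [-0.7, -1.8, 0.1]
finger_gap: -0.0
grasp_force: 0.7
```

apply_moves:
  increments:
    - [0.0051,0.0038,0,0,0,0]
    - [0.0051,0.0038,0,0,0,0]

```text
time: 12.3
eef_pos: [0.3834, -0.2254, 0.127]
ee_rot: [2.331, 2.106, -0.003]
contact_force: [-3.7, -5.6, -0.3]
finger_gap: 0.0001
grasp_force: 2.7
```

apply_moves:
  increments:
    - [0.0048,0.0042,0,0,0,0]
    - [0.0048,0.0042,0,0,0,0]

```text
time: 12.47
eef_pos: [0.3842, -0.2248, 0.1269]
ee_rot: [2.332, 2.105, -0.012]
contact_force: [-9.6, -10.7, -0.0]
finger_gap: 0.0
grasp_force: 5.7
```

apply_moves:
  increments:
    - [0.0043,0.0047,0,0,0,0]
    - [0.0043,0.0047,0,0,0,0]

```text
time: 12.63
eef_pos: [0.385, -0.2234, 0.1268]
ee_rot: [-2.332, -2.103, 0.018]
contact_force: [-15.3, -10.7, 4.5]
finger_gap: -0.0
grasp_force: 8.4
```

The force rose sharply where the stop was expected, so I'll back off and rise.

apply_moves:
  increments:
    - [-0.02,-0.02,0,0,0,0]
    - [-0.02,-0.02,0,0,0,0]
    - [0,0,-0.1,0,0,0]
    - [0,0,-0.1,0,0,0]
    - [0,0,-0.1,0,0,0]
    - [0,0,-0.1,0,0,0]
    - [-0.08,-0.03,0,0,0,0]
    - [-0.08,-0.03,0,0,0,0]
    - [-0.08,-0.03,0,0,0,0]
    - [0,0,0,0,0,0]
    - [0,0,0,0,0,0]

```text
time: 13.55
eef_pos: [0.3494, -0.2875, 0.227]
ee_rot: [2.332, 2.105, 0.003]
contact_force: [0.7, -1.1, 0.2]
finger_gap: -0.0001
grasp_force: 0.0
```

```bash
python3 - <<'E'
from h import *
p,s=pf();np.save("s5.npy",s,allow_pickle=True);print(p,s["eef_pos"])
im=ctrl.camera("wrist"); cv2.imwrite("pics/w5.png",im[:,:,::-1])
t=ctrl.camera("top"); o=cv2.imread("pics/top0.png")
cv2.imwrite("pics/top5.png",t[:,:,::-1])
z=lambda i:cv2.resize(i[230:320,355:445],(400,400),interpolation=cv2.INTER_CUBIC)
cv2.imwrite("pics/cmp.png",np.vstack([np.hstack([z(o),z(t[:,:,::-1])])]))
E
```

```text
[-54.8756255  -43.80093671] [ 0.34944577 -0.28747966  0.22700669]
```

View pics/w5.png

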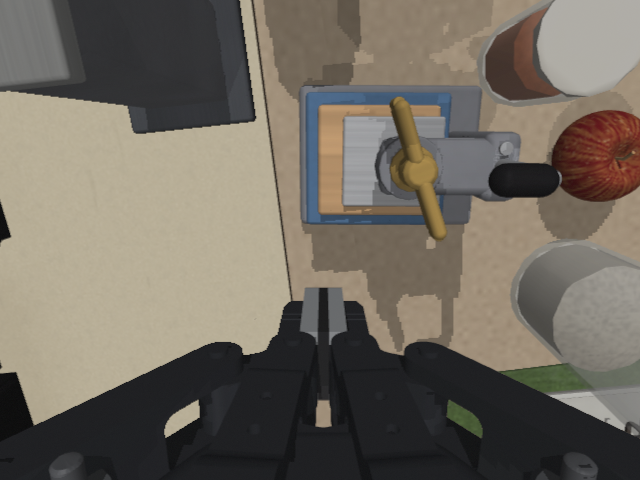

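View pics/cmp.png

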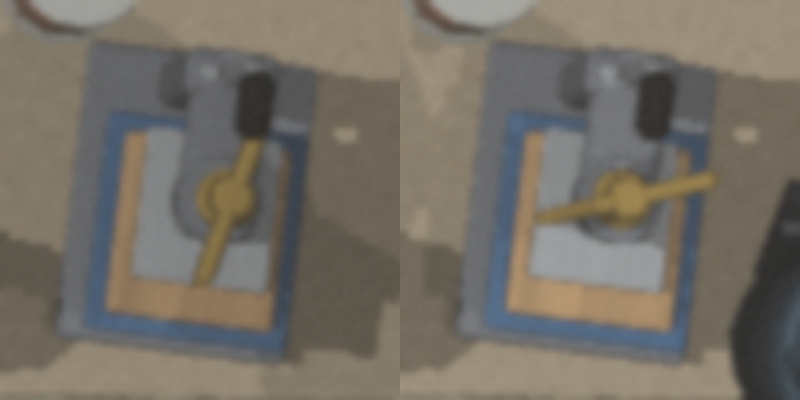

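The left wing now points to about 252° clockwise from the back. That is roughly 420° of travel and matches the stop angle of 7.5 rad, where the push met hard resistance. The side-by-side crops show the base has not moved, and the robot is clear of everything.

```bash
python3 -c "
from bench import ctrl
print(ctrl.hand_in())"
```

```text
the job is handed in; nothing more can be done
None
```

I tightened the wing screw clockwise in three fingertip strokes until it met firm resistance at about the expected stop angle, and before/after top views show the press still in place; I handed it in at about 14 s, did not measure the plate height directly, and got no verdict back.

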